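Slide the die plate into the press bed

ROBOT

A 6-joint arm with a two-finger parallel gripper is mounted at the origin on the work surface. World frame = base frame: x ahead of the robot, y to its left, z up, the work surface at z = 0. Lengths are in m, angles in rad, forces in N, time in s.
With the tool pointing down it reaches from about 0.325 to 0.85 m from the base axis. Payload 4.4 kg.
Tool frame: the origin (TCP) lies on the centre line of the jaws, within the pads' length; the fingertips stand 22 mm ahead of it and the grasp point (between the pads) lies 3 mm ahead of it; z points along the fingers, y is the line along which they close (so a half turn about z gives the same grasp; the last joint's range is limited). The gripper opens to 94 mm and grips with 3 to 60 N. Pads are 16 mm wide; open, the fingers measure 119 mm over their backs; the gripper's body (75 mm by 177 mm) begins 78 mm behind the grasp point.
Start: joints at [-1.329, 0.207, 1.542, -0, 1.393, -0.15], TCP at [0.22, -0.531, 0.205] pointing down, gripper open.
Joint ranges: [-2.73, 2.73], [-0.86, 2.22], [0.23, 2.46], [-1.11, 4.25], [0.08, 2.63], [-2.82, 2.82]. Speed limits (rad/s): [2.79, 2.79, 3.14, 3.14, 3.14, 3.14].

INTERFACE

Orientations are given as a 3x3 rotation matrix whose columns are the frame's x, y, z axes.
In Python, from rig import get_obs, read_camera, job_done gives the robot as it stands.
- The arm moves only by the tool carry_out, never from a script. Its arguments are lists of equal length, an entry for each row: "slide": the shift along the tool's x, y, z in m, a list of three; "turn": the turn about the tool's z in degrees; "fingers": the finger opening in m, from 0 to 0.094. In form: {"slide": [[x, y, z], ...], "turn": [turn, ...], "fingers": [fingers, ...]}. A call has 1 to 10 rows; each row shifts and turns the commanded pose from where the row before left it, along the tool's axes as they then stand; what a row does not reach is not made up. A row lasts 1/8 s, in which the tool goes at most 62.5 mm and 10.7 degrees, less where a joint would pass 70% of its speed; a pose out of reach is approached as far as the arm can. A call with a gripper value outside its range is refused whole. The fingers move at their own pace and stop on an object; "force" is the grip in N (left out, the last holds). Time passes only in rows, so rows that do not move let the fingers close. It gives the time, the measured TCP pose, the force, the opening and the grip force at its end, in the units of the state.
- get_obs(): the state, without advancing time (a new reading comes with each control period).
- read_camera(name): name is "scene" or "top" or "wrist"; returns a dict with "color" (420x560x3 uint8, blue, green, red), "vfov" (degrees; the focal length in pixels is half the picture's height over the tangent of half this angle, whatever the lens; pixels are square), "cx", "cy" (the principal point, pixels), "k1" (the pictures are not rectified: a ray, as slopes to the right and down, at radius r is drawn at 1 + k1 r^2 times it, then the intrinsics apply), "R" (3x3) and "t" (3): a world point X has camera coordinates R X + t; the wrist camera has in their place "hand_eye" (4x4, takes a point from camera to tool coordinates, whose origin is the TCP and whose axes are the flange's). Camera axes: x right, y down, z forward; pixel columns grow to the right and rows downward; lengths in m; the calibration is good to about 2 mm. A picture is of the moment at which its call begins: read the wrist's pose just before it. There is no depth.
- job_done(): hands the job in; it is judged then, once.
The state is a dict: "t": time; "qpos": joint angles; "qd": joint speeds; "tau": joint torques, N m; "eef_pos": TCP position; "eef_rot": TCP orientation; "wrist_force": force on the tool from outside, world axes, zero at the start; "moment": the same for the moment, N m; "width": finger opening in m; "grip_force": force on a finger pad.
Only numpy, scipy, OpenCV 4.12 (cv2) and the standard library are available. Lean on these libraries where they do the work, as an engineer would, in place of code of your own. Each camera call takes 0.05 s, during which the arm holds its last target. There are 200 camera calls.

TASK

Fit the steel die plate to the press bed: pick it up by its bar, set it down flat on the open loading end of the bed, then slide it along the lane between the rails until it drops into the pocket and lies flush, and let go of it. Once it is on the lane keep it down on the lane (no lifting it over to the pocket), feel for the drop and stop there: work gently, without pressing hard or ramming the pocket's wall. Leave the glue bottle, the tin and the awl where they are.

Things in the scene. Friction and masses are not known exactly. Their poses are not given: they have to be found in the camera images.
- plate: die plate, loose: flat bright steel, 70 (x) by 60 (y) by 6 mm, 0.2 to 0.34 kg; a dark grip bar stands across the middle of its top, 16 mm thick (along x), 44 mm wide (along y), from 6 to 34 mm above the underside. Origin: centre of the underside, z up. Starts flat on the bench (z = 0) beside the loading end. Half turns are alike: it fits either way, its x along the lane.
- bed: press bed, fixed: grey metal track, lane along its +x, 320 mm long (x -170 to 150), 90 mm wide. Origin: on its middle line at bench level, z up. x -170 to -80 mm: open flat loading end, top 22.5 mm above the bench. x -55 to 150: two straight rails, inner faces 64 mm apart, tops at 31 mm; before them flared guides narrow from about 82 mm (x = -80) to 64 mm.
- bay (a point): middle of the open loading end: on the bed's middle line at bed x = -125 mm, on its surface (22.5 mm above the bench)
- mouth (a point): start of the straight rails, end of the flare: on the bed's middle line at bed x = -55 mm, on the lane's surface. The plate has 2 mm of play to each side between the rails
- seam (a point): end of the grey lane, bed x = -20 mm. From here a bare aluminium carriage, 0.5 mm lower (22 mm), goes on between the rails. In it is the pocket: full lane width, 73 mm long, 6 mm deep (floor at 16 mm), rigid end walls, then 65 mm more lane. The carriage is clamped elsewhere each time, not measured: pocket centre at bed x 20 to 70 mm. Not held tight, the plate drops in by its weight.
- glue: bystander: cream glue bottle with a blue spout, 72 mm across, 120 mm high; origin at the centre of its foot
- tin: bystander: low brass-coloured rivet tin, 64 mm across, 55 mm high; origin at the centre of its foot
- awl: bystander: awl lying on the bench, wooden handle 85 by 26 by 22 mm and a thin steel spike of 60 mm along its +x; origin under the front of the handle
There are look-alikes about, which are no part of the job. There is more than one size of the plate; the one meant has the size given above.

How it is judged:
On the way, in this order (a step that is already met when the one before it is completed fails the run):
1. the plate lies flat on the open loading end of the bed (x of plate in the frame of bed between -0.16 and -0.1 m and y of plate in the frame of bed between -0.02 and 0.02 m and z of plate in the frame of bed between 0.0195 and 0.0255 m and angle between plate's own z axis and vertical below 0.06 rad), for 0.2 s.
2. the plate has dropped into the pocket, level (x of plate in the frame of bed between 0.01 and 0.08 m and y of plate in the frame of bed between -0.005 and 0.005 m and z of plate in the frame of bed between 0.013 and 0.018 m and angle between plate's own z axis and vertical below 0.04 rad), for 0.2 s.
At the end, for the whole second after the job is handed in: The plate lies at rest and released in the pocket: its underside within 2 mm above or 3 mm below the pocket floor's height (16 mm over the bed's foot), tilted less than 0.04 rad, its centre within 5 mm of the bed's middle line and between 10 and 80 mm along it (all of step 2 and linear speed of plate below 0.02 m/s and contact force between the fingers and plate below 0.1 N); the robot touches nothing.
It fails at once if the plate pressed or rammed against the bed with more than 60 N (contact force between plate and bed above 60 N).
It fails at once if the plate, dropped in the pocket, pressed or rammed against it with more than 25 N (contact force between plate and bed above 25 N and x of plate in the frame of bed between 0 and 0.09 m and z of plate in the frame of bed between 0.01 and 0.0195 m).
It fails at once if the plate lifted more than 6 mm off the lane (and less than 50 mm over the bench) past the loading end, instead of sliding (x of plate in the frame of bed between -0.06 and 0.15 m and y of plate in the frame of bed between -0.03 and 0.03 m and z of plate in the frame of bed between 0.0285 and 0.05 m).
It fails at once if a bystander moved by more than 20 mm (distance of any of glue, tin, awl from where it was at the start of the episode above 0.02 m).
It also fails if it takes over 58 s, if anything falls off the work surface, if the arm or the gripper's body presses on something with over 40 N, if the wrist force passes 120 N, or if a joint passes its speed limit or range.

## Working session

There is one attempt and no reset: what is moved stays moved. The work goes in short steps, Python scripts to look and compute and a tool call to move; the robot and the scene stay as the last step left them, time stands still between calls to the robot, and variables do not carry over. Pictures are saved under pics/ and viewed, at most 10 in all, crops included, and the job is handed in when it is done.

Besides the shell and the picture viewer there is one more tool, called after "Emit:" by a JSON object that holds its "name" and its "arguments", one argument or row to a line. carry_out: Moves the arm, as the interface text tells. Its arguments: {"type":"object","properties":{"slide":{"type":"array","items":{"type":"array","items":{"type":"number"}}},"turn":{"type":"array","items":{"type":"number"}},"fingers":{"type":"array","items":{"type":"number"}},"force":{"type":"number"}},"required":["slide","turn","fingers"]}

```bash
mkdir -p pics; ls
cat > h.py <<'E'
import numpy as np, cv2
from rig import get_obs, read_camera, job_done
def K(c):
    f=210/np.tan(np.radians(c["vfov"])/2); return np.array([[f,0,c["cx"]],[0,f,c["cy"]],[0,0,1.]])
def pose(c,o=None):
    if "R" in c: return np.array(c["R"]),np.array(c["t"])
    T=np.eye(4);T[:3,:3]=o["eef_rot"];T[:3,3]=o["eef_pos"]
    M=np.linalg.inv(T@np.array(c["hand_eye"])); return M[:3,:3],M[:3,3]
def plane(c,uv,z,o=None):
    uv=np.array(uv,float).reshape(-1,1,2)
    n=cv2.undistortPoints(uv,K(c),np.array([c["k1"],0,0,0.]),None,None,None) if 0 else None
    # the model is slope*(1+k1 r^2): same as OpenCV's k1
    n=cv2.undistortPointsIter(uv,K(c),np.array([c["k1"],0,0,0.]),np.eye(3),np.eye(3),(3,50,1e-9)).reshape(-1,2)
    R,t=pose(c,o); C=-R.T@t; d=np.c_[n,np.ones(len(n))]@R
    return C+d*((z-C[2])/d[:,2])[:,None]
def proj(c,X,o=None):
    R,t=pose(c,o); return cv2.projectPoints(np.array(X,float).reshape(-1,1,3),cv2.Rodrigues(R)[0],t,K(c),np.array([c["k1"],0,0,0.]))[0].reshape(-1,2)
E
python3 - <<'E'
from h import *
import pickle
o=get_obs(); d={}
for n in("scene","top","wrist"):
    d[n]=read_camera(n); cv2.imwrite(f"pics/{n}0.png",d[n]["color"])
    print(n,d[n]["vfov"],d[n]["k1"],d[n].get("t"))
    if n!="wrist":
        R,t=pose(d[n]);print(-R.T@t)
pickle.dump((o,d),open("c0.pkl","wb"))
print(o); print(d["wrist"]["hand_eye"])
E
```

```text
pics
scene 45.34374977804117 -0.012443563247903149 [ 0.20344237 -0.32399402  1.62924001]
[1.36212325 0.49168642 0.83883769]
top 56.56468427952723 -0.006970979812970533 [0.07678089 0.58619867 0.91885187]
[0.44703075 0.08014025 0.99375751]
wrist 68.30813989279132 -0.015334639003043424 None
{'t': 0.0, 'qpos': array([-1.32949110e+00,  2.07419160e-01,  1.54290883e+00, -2.73661984e-05,
        1.39353096e+00, -1.50474822e-01]), 'qd': array([ 0.00194495,  0.00165653,  0.00141105,  0.00021672, -0.00088648,
       -0.00100647]), 'tau': array([-6.45439122e-04, -3.70882595e+01, -2.81418532e+01,  6.97567197e-02,
        3.62468453e-02, -1.71165489e-04]), 'eef_pos': array([ 0.21935487, -0.53064641,  0.20371272]), 'eef_rot': array([[ 9.24229077e-01,  3.81838042e-01, -5.67731597e-04],
       [ 3.81838335e-01, -9.24226526e-01,  2.19418661e-03],
       [ 3.13111316e-04, -2.24471275e-03, -9.99997432e-01]]), 'wrist_force': array([-0.84252061,  0.27919756, -0.56850785]), 'moment': array([-0.03860691, -0.00843002, -0.00826832]), 'grip_force': 0.0, 'width': 0.09448453399195081}
[[ 1.01702266e-03 -9.71865619e-01 -2.35533828e-01  6.90241475e-02]
 [ 9.99999223e-01  1.15808541e-03 -4.60577272e-04 -1.29905205e-03]
 [ 7.20387506e-04 -2.35533177e-01  9.71866042e-01 -1.79152077e-01]
 [ 0.00000000e+00  0.00000000e+00  0.00000000e+00  1.00000000e+00]]
```

View pics/top0.png

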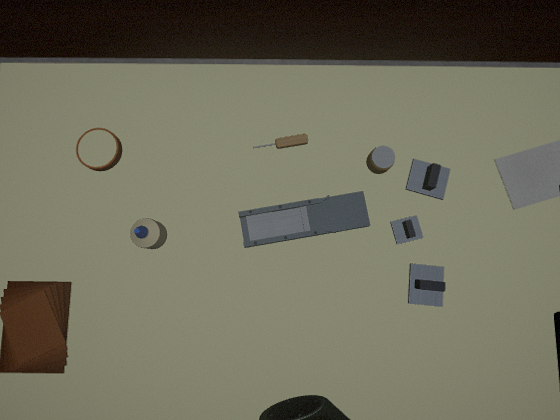

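View pics/scene0.png

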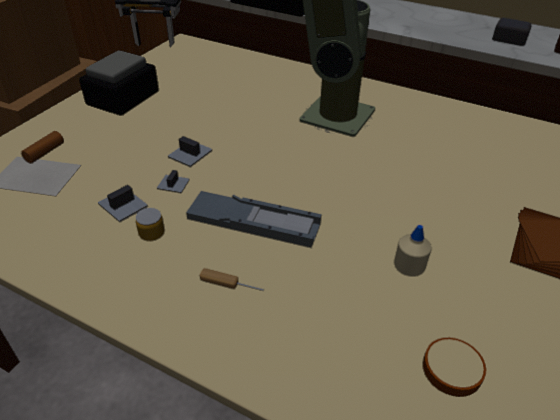

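The top view shows the bed from about (240,228) to (369,205), with its loading end on the right. There are three plates, at (428,179), (407,230) and (427,285). The scale is about 394 px/m, so the small one at (407,230) looks like 70x60. I'll measure all three.

Run:
```python
from h import *
import pickle
o,d=pickle.load(open("c0.pkl","rb")); c=d["top"]; im=c["color"]
hsv=cv2.cvtColor(im,cv2.COLOR_BGR2HSV)
for p in [(421,185),(398,232),(415,275),(480,300),(350,210),(270,225),(428,179),(409,229),(380,155)]: print(p,im[p[1],p[0]],hsv[p[1],p[0]])
b=im[...,0].astype(int)-im[...,2]
bg=np.median(im[150:300,150:460].reshape(-1,3),0);print(bg)
m=(b>-5).astype(np.uint8)*255   # bluish/neutral vs yellow bench
m[:70]=0
cs,_=cv2.findContours(m,cv2.RETR_EXTERNAL,cv2.CHAIN_APPROX_NONE)
for k in cs:
    if cv2.contourArea(k)<200: continue
    x=k.reshape(-1,2).mean(0)
    for z in (0.006,0.0225,0.031):
        P=plane(c,k.reshape(-1,2),z)[:,:2]*1000
        r=cv2.minAreaRect(P.astype(np.float32)); print(x.round(),z,np.round(r[0],1),np.round(r[1],1),round(r[2],1))
dd=cv2.resize(im[150:320,230:460],None,fx=3.4,fy=3.4,interpolation=cv2.INTER_CUBIC)
cv2.imwrite("pics/crop0.png",np.clip(dd*1.6,0,255).astype(np.uint8))
```

```text
(421, 185) [108  99  95] [111  31 108]
(398, 232) [104  98  92] [105  29 104]
(415, 275) [104  95  90] [109  34 104]
(480, 300) [109 131 132] [ 29  44 132]
(350, 210) [87 82 75] [103  35  87]
(270, 225) [115 113 108] [ 99  16 115]
(428, 179) [35 41 40] [35 37 41]
(409, 229) [49 50 48] [75 10 50]
(380, 155) [113 110 105] [101  18 113]
[113. 136. 135.]
[299. 410.] 0.006 [118.9  14.8] [ 51.9 209.3] 0.5
[299. 410.] 0.0225 [124.4  15.9] [ 51.1 205.8] 0.5
[299. 410.] 0.031 [127.2  16.4] [ 50.6 204. ] 0.5
[426. 285.] 0.006 [ 410.6 -290.3] [88.8 98.4] 85.1
[426. 285.] 0.0225 [ 411.2 -284.1] [87.3 96.7] 85.1
[426. 285.] 0.031 [ 411.6 -280.9] [86.6 95.9] 85.1
[406. 229.] 0.006 [ 548.8 -245.4] [58.8 70.7] 14.5
[406. 229.] 0.0225 [ 547.1 -240. ] [57.8 69.5] 14.5
[406. 229.] 0.031 [ 546.3 -237.2] [57.3 68.9] 14.5
[304. 219.] 0.006 [575.   15.3] [ 96.8 325.7] 10.0
[304. 219.] 0.0225 [572.9  16.4] [ 95.2 320.2] 10.0
[304. 219.] 0.031 [571.8  16.9] [ 94.4 317.4] 10.0
[428. 179.] 0.006 [ 682.1 -306.3] [100.1  88.4] 74.6
[428. 179.] 0.0225 [ 678.2 -299.8] [98.4 87. ] 74.6
[428. 179.] 0.031 [ 676.2 -296.5] [97.5 86.2] 74.6
[383. 156.] 0.006 [ 739.1 -192. ] [57.1 59.6] 45.1
[383. 156.] 0.0225 [ 734.2 -187.4] [56.1 58.6] 45.1
[383. 156.] 0.031 [ 731.7 -185.1] [55.6 58. ] 45.1
[532. 173.] 0.006 [ 696.2 -590.5] [137.7 183.9] 17.3
[532. 173.] 0.0225 [ 692.1 -579.3] [135.4 180.8] 17.3
[532. 173.] 0.031 [ 689.9 -573.5] [134.2 179.2] 17.3
```

View pics/crop0.png

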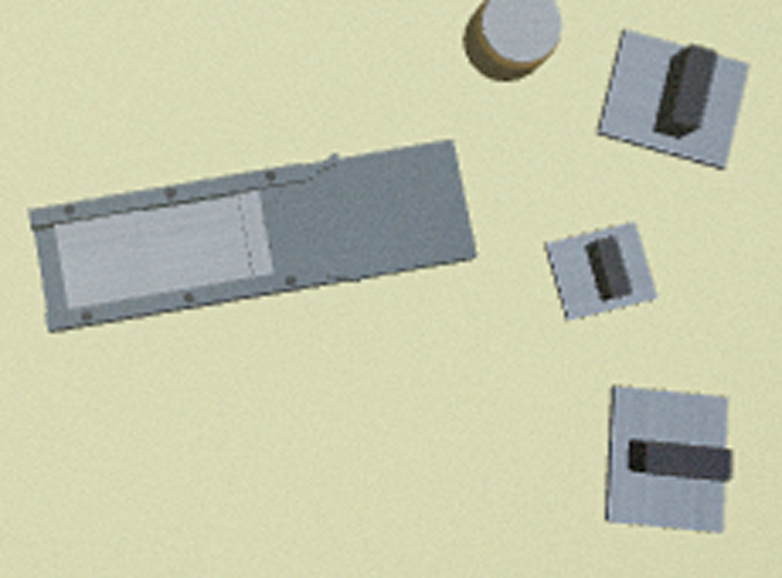

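The middle plate measures 70.7 x 58.8 mm at (0.549,-0.245), so it is the one meant. The other two are about 98 x 88 mm. In the crop the seam edge is at about (266,232) and the near pocket wall is the dashed line at about (246,235). I'll move over the plate for a wrist view.

Emit:
{"name": "carry_out", "arguments": {
  "slide": [
    [0,0,0],
    [0.043,-0.021,0],
    [0.043,-0.021,0],
    [0.043,-0.021,0],
    [0.043,-0.021,0],
    [0.043,-0.021,0],
    [0.043,-0.021,0],
    [0.043,-0.021,0],
    [0.043,-0.021,0],
    [0.043,-0.021,0]
  ],
  "turn": [8,0,0,0,0,0,0,0,0,0],
  "fingers": [0.094,0.094,0.094,0.094,0.094,0.094,0.094,0.094,0.094,0.094],
  "force": 20
}}

```text
t: 1.4
eef_pos: [0.548, -0.2506, 0.2044]
eef_rot: [[0.968, 0.25, -0.001], [0.25, -0.968, 0.0], [-0.001, -0.0, -1.0]]
wrist_force: [0.0, -0.6, 0.6]
width: 0.0943
grip_force: 0.0
```

Emit:
{"name": "carry_out", "arguments": {
  "slide": [
    [0,0,0],
    [0,0,0],
    [0,0,0]
  ],
  "turn": [0,0,0],
  "fingers": [0.094,0.094,0.094]
}}

```text
t: 1.78
eef_pos: [0.5461, -0.2528, 0.2046]
eef_rot: [[0.969, 0.248, -0.001], [0.248, -0.969, 0.0], [-0.001, -0.0, -1.0]]
wrist_force: [-1.1, -0.4, 0.4]
width: 0.094
grip_force: 0.0
```

Run:
```python
from h import *
import pickle
o=get_obs(); c=read_camera("wrist"); im=c["color"]
pickle.dump((o,c),open("c1.pkl","wb"))
R=o["eef_rot"];print(o["t"],o["eef_pos"],np.degrees(np.arctan2(R[1,0],R[0,0])))
cv2.imwrite("pics/w1.png",im)
print(proj(c,[[.549,-.245,.006]],o))
b=im[...,0].astype(int)-im[...,2]
m=(b>-5).astype(np.uint8)*255
cs,_=cv2.findContours(m,cv2.RETR_EXTERNAL,cv2.CHAIN_APPROX_NONE)
for k in cs:
    if cv2.contourArea(k)<800: continue
    q=k.reshape(-1,2); P=plane(c,q,.006,o)[:,:2]*1000
    r=cv2.minAreaRect(P.astype(np.float32)); print(q.mean(0).round(),np.round(r[0],1),np.round(r[1],1),round(r[2],1))
# bar top (dark)
m=(im.max(2)<70).astype(np.uint8)*255
cs,_=cv2.findContours(m,cv2.RETR_EXTERNAL,cv2.CHAIN_APPROX_NONE)
for k in cs:
    if cv2.contourArea(k)<200: continue
    q=k.reshape(-1,2); P=plane(c,q,.034,o)[:,:2]*1000
    r=cv2.minAreaRect(P.astype(np.float32)); print("dark",q.mean(0).round(),np.round(r[0],1),np.round(r[1],1),round(r[2],1))
```

```text
1.775 [ 0.54613061 -0.25282584  0.20463768] 14.349083043204987
[[276.12434333 184.31824693]]
[233. 382.] [ 298.4 -312.7] [213.9 864.5] 14.5
[478. 323.] [ 414.8 -576.2] [121.3 231.1] 22.4
[282. 276.] [ 422.8 -287.8] [83.4 76.5] 85.2
[275. 182.] [ 549.9 -243.8] [57.4 68.4] 14.4
[ 97. 111.] [580.  -17.9] [ 99.9 239.1] 9.3
[354.  84.] [ 682.9 -303.5] [97.2 84.7] 74.2
[251.  11.] [ 724.9 -171.6] [28.8 64.3] 14.3
dark [283. 336.] [ 361.2 -296.7] [279.7 800.4] 14.5
```

View pics/w1.png

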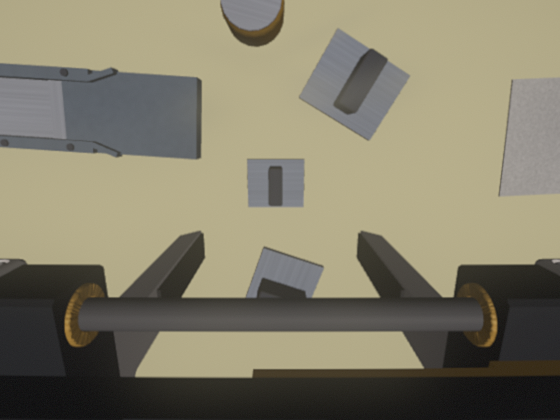

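The wrist view shows the plate at (275,182), which gives (0.550,-0.244) at 14.4°, in agreement with the top view. The bed's loading end is at (200,79)-(199,158). I'll go over the bed once, with the gripper empty, to measure it.

Emit:
{"name": "carry_out", "arguments": {
  "slide": [
    [0,0,0],
    [0.0075,-0.0375,0],
    [0.0075,-0.0375,0],
    [0.0075,-0.0375,0],
    [0.0075,-0.0375,0],
    [0.0075,-0.0375,0],
    [0.0075,-0.0375,0],
    [0.005,-0.035,0],
    [0,0,0],
    [0,0,0]
  ],
  "turn": [4.4,0,0,0,0,0,0,0,0,0],
  "fingers": [0.094,0.094,0.094,0.094,0.094,0.094,0.094,0.094,0.094,0.094]
}}

```text
t: 3.08
eef_pos: [0.551, 0.0116, 0.205]
eef_rot: [[0.985, 0.174, 0.0], [0.174, -0.985, -0.001], [0.0, 0.001, -1.0]]
wrist_force: [0.6, -0.3, -0.3]
width: 0.0938
grip_force: 0.0
```

Run:
```python
from h import *
import pickle
o=get_obs(); c=read_camera("wrist"); im=c["color"]
pickle.dump((o,c),open("c2.pkl","wb"))
R=o["eef_rot"];print(o["t"],o["eef_pos"],np.degrees(np.arctan2(R[1,0],R[0,0])))
cr=im[80:270,40:520]
cv2.imwrite("pics/w2.png",np.clip(cv2.resize(cr,(800,317),interpolation=cv2.INTER_CUBIC)*1.7,0,255).astype(np.uint8))
```

```text
3.075 [0.55099432 0.01161823 0.20499301] 9.992132862346175
```

View pics/w2.png

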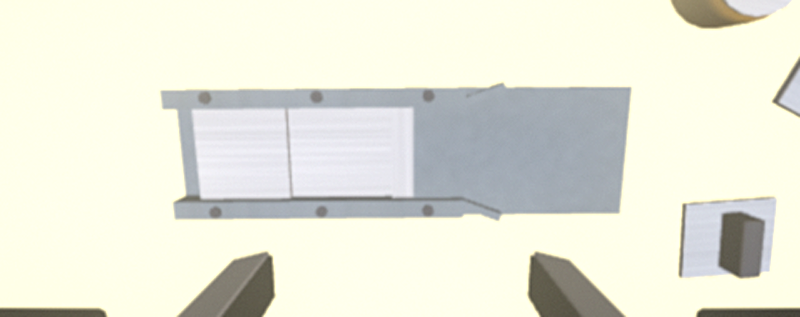

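Clear view. The loading edge is at crop (629,88)-(619,212), the seam at x≈413, the pocket's near wall at ≈393 and its far wall at ≈290. The rail screws are at (205,97), (428,96), (216,212) and (428,211). I'll cast these to points.

Run:
```python
from h import *
import pickle
o,c=pickle.load(open("c2.pkl","rb")); im=c["color"]
g=cv2.cvtColor(im,cv2.COLOR_BGR2GRAY)
f=lambda L:np.array(L,float)/(800/480)+[40,80]
scr=f([(205,97),(317,97),(428,96),(216,212),(322,211),(428,211)])
# refine screws by dark centroid
ref=[]
for u,v in scr:
    x,y=int(round(u)),int(round(v)); w=g[y-5:y+6,x-5:x+6].astype(float); w=np.clip(np.median(w)-8-w,0,None)
    yy,xx=np.mgrid[y-5:y+6,x-5:x+6]; ref.append((np.sum(w*xx)/w.sum(),np.sum(w*yy)/w.sum()))
S=plane(c,ref,.031,o)*1000; print("screws",S[:,:2].round(1))
E=plane(c,f([(629,88),(619,212)]),.0225,o)*1000; print("end",E.round(1), np.linalg.norm(E[0]-E[1]))
d=((S[0]-S[2])+(S[3]-S[5]))[:2]; d/=np.linalg.norm(d); print("heading",np.degrees(np.arctan2(d[1],d[0])))
n=np.array([-d[1],d[0]])
mid=S[:,:2].mean(0); off=n@mid; print("screw rows n:",(S[:,:2]@n).round(1),"end n",(E[:,:2]@n).round(1),"end s",(E[:,:2]@d).round(1))
s_end=(E[:,:2]@d).mean()
ctr=d*(s_end+170)+n*off; print("bed origin",ctr.round(1))
for nm,L,z in [("seam",[(413,108),(413,198)],.022),("near",[(393,115),(394,190)],.022),("far",[(288,110),(291,196)],.022)]:
    P=plane(c,f(L),z,o)*1000; print(nm,((P[:,:2]-ctr)@d).round(1),((P[:,:2]-ctr)@n).round(1))
# same end from the top camera
o0,dd=pickle.load(open("c0.pkl","rb")); t=dd["top"]
P=plane(t,np.array([(453,141),(476,257)])/3.4+[230,150],.0225)*1000
print("top cam end: s",((P[:,:2]-ctr)@d).round(1),((P[:,:2]-ctr)@n).round(1))
P=plane(t,np.array([(262,192),(273,272)])/3.4+[230,150],.022)*1000
print("top seam",((P[:,:2]-ctr)@d).round(1),((P[:,:2]-ctr)@n).round(1))
```

```text
screws [[587.9 153.4]
 [601.4  79.7]
 [615.3   6.1]
 [510.3 139.1]
 [523.9  65.4]
 [537.7  -8.1]]
end [[ 644.1 -129.2   22.5]
 [ 558.3 -146.2   22.5]] 87.45269917394225
heading 100.53344675870643
screw rows n: [-606.  -605.8 -606.  -527.2 -527.  -527.2] end n [-609.6 -522.1] end s [-244.8 -245.7]
bed origin [570.8  29.6]
seam [-21.6 -21.4] [-30.6  32.9]
near [-7.7 -7.8] [-26.   26.9]
far [64.8 66.2] [-30.   30.7]
top cam end: s [-174.4 -173.3] [-40.1  48. ]
top seam [-27.1 -24.1] [-27.   32.9]
```

The bed's heading is 100.5° and its origin is about (0.571,0.029). The pocket runs from about −6 to 67 mm, so its centre is near bed x≈30. Next I'll go to the plate.

Emit:
{"name": "carry_out", "arguments": {
  "slide": [
    [0,0,0],
    [-0.0093,0.0354,0.01],
    [-0.0093,0.0354,0.01],
    [-0.0093,0.0354,0.01],
    [-0.0093,0.0354,0.015],
    [-0.0093,0.0354,0.02],
    [-0.0093,0.0354,0.02],
    [-0.0093,0.0352,0.02],
    [0,0,0],
    [0,0,0]
  ],
  "turn": [-4.4,0,0,0,0,0,0,0,0,0],
  "fingers": [0.06,0.06,0.06,0.06,0.06,0.06,0.06,0.06,0.06,0.06]
}}

```text
t: 4.38
eef_pos: [0.5494, -0.2438, 0.1]
eef_rot: [[0.969, 0.248, -0.0], [0.248, -0.969, 0.0], [0.0, -0.0, -1.0]]
wrist_force: [-0.7, 0.5, -0.3]
width: 0.0602
grip_force: 0.0
```

Run:
```python
from h import *
o=get_obs(); c=read_camera("wrist"); im=c["color"]
R=o["eef_rot"];print(o["t"],o["eef_pos"],np.degrees(np.arctan2(R[1,0],R[0,0])))
b=im[...,0].astype(int)-im[...,2]
m=((b>-5)&(im.max(2)>75)).astype(np.uint8)*255
m=cv2.morphologyEx(m,cv2.MORPH_OPEN,np.ones((3,3)))
for mm,z,n in((m,.006,"plate"),((im.max(2)<65).astype(np.uint8)*255,.034,"dark")):
  for k in cv2.findContours(mm,cv2.RETR_EXTERNAL,cv2.CHAIN_APPROX_NONE)[0]:
    if cv2.contourArea(k)<600: continue
    q=k.reshape(-1,2); P=plane(c,q,z,o)[:,:2]*1000
    r=cv2.minAreaRect(P.astype(np.float32)); print(n,q.mean(0).round(),np.round(r[0],1),np.round(r[1],1),round(r[2],1))
cv2.imwrite("pics/w3.png",im)
```

```text
4.375 [ 0.54943321 -0.2437526   0.09999529] 14.34661048771675
plate [308. 338.] [ 415.1 -301.5] [38.4 67.8] 13.2
plate [281. 208.] [ 550.  -243.7] [59.  68.4] 14.4
plate [ 73. 111.] [585.7 -59.5] [102.4 154.9] 8.1
plate [393.  70.] [ 682.2 -303.6] [98.  84.2] 74.3
dark [287. 353.] [ 427.8 -282.7] [38.8 61.9] 14.4
dark [302. 356.] [ 425.8 -272.4] [166.9 560.6] 14.5
dark [212. 290.] [ 479.8 -194.2] [45.9 98.7] 17.0
dark [344. 286.] [ 496.1 -320.1] [93.8 70.6] 71.2
```

View pics/w3.png

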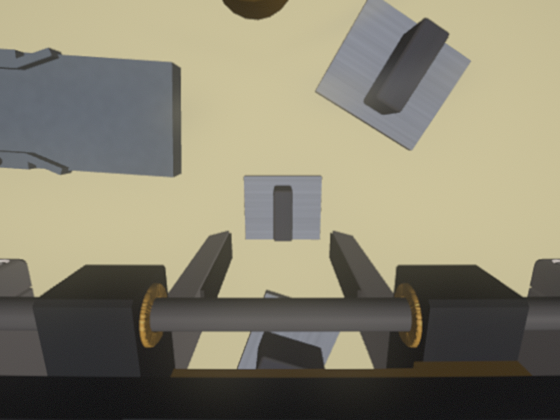

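The plate, at (281,208), is centred under the open fingers. Descend and grip.

Emit:
{"name": "carry_out", "arguments": {
  "slide": [
    [0,0,0.02],
    [0,0,0.02],
    [0,0,0.015],
    [0,0,0.01],
    [0,0,0.005],
    [0,0,0]
  ],
  "turn": [0,0,0,0,0,0],
  "fingers": [0.06,0.06,0.06,0.06,0.06,0.06]
}}

```text
t: 5.18
eef_pos: [0.5497, -0.2431, 0.0295]
eef_rot: [[0.968, 0.249, -0.0], [0.249, -0.968, 0.0], [-0.0, -0.0, -1.0]]
wrist_force: [-0.0, -0.3, -0.2]
width: 0.0602
grip_force: 0.0
```

Emit:
{"name": "carry_out", "arguments": {
  "slide": [
    [0,0,0],
    [0,0,0],
    [0,0,0],
    [0,0,0],
    [0,0,0],
    [0,0,0],
    [0,0,0]
  ],
  "turn": [0,0,0,0,0,0,0],
  "fingers": [0.01,0.01,0.01,0.01,0.01,0.01,0.01],
  "force": 25
}}

```text
t: 6.05
eef_pos: [0.55, -0.2435, 0.03]
eef_rot: [[0.968, 0.25, 0.0], [0.25, -0.968, -0.001], [0.0, 0.001, -1.0]]
wrist_force: [0.2, -1.3, -0.6]
width: 0.0154
grip_force: 25.0
```

Emit:
{"name": "carry_out", "arguments": {
  "slide": [
    [0,0,-0.02],
    [0,0,-0.02],
    [0,0,-0.02],
    [0,0,0],
    [0.0175,-0.0334,0],
    [0.0175,-0.0334,0],
    [0.0175,-0.0334,0],
    [0.0177,-0.0334,0],
    [0,0,0],
    [0,0,0]
  ],
  "turn": [0,0,0,3.9,0,0,0,0,0,0],
  "fingers": [0.01,0.01,0.01,0.01,0.01,0.01,0.01,0.01,0.01,0.01]
}}

```text
t: 7.3
eef_pos: [0.5946, -0.0992, 0.0908]
eef_rot: [[0.983, 0.184, 0.001], [0.184, -0.983, -0.001], [0.001, 0.001, -1.0]]
wrist_force: [-0.1, -0.3, -3.5]
width: 0.015
grip_force: 25.0
```

Run:
```python
from h import *
o=get_obs(); c=read_camera("wrist"); im=c["color"]
R=o["eef_rot"];print(o["t"],o["eef_pos"],np.degrees(np.arctan2(R[1,0],R[0,0])),o["wrist_force"],o["width"])
p=o["eef_pos"][:2]-[.571,.0285];d=np.array([-.1822,.9833]);print("bed xy",p@d,p@[-d[1],d[0]])
cv2.imwrite("pics/w4.png",np.clip(im*1.5,0,255).astype(np.uint8))
```

```text
7.3 [ 0.59458983 -0.09923666  0.09082393] 10.578827265591187 [-0.08040314 -0.3193843  -3.46211414] 0.015007805308246712
bed xy -0.12990152049608414 7.773730208111146e-05
```

View pics/w4.png

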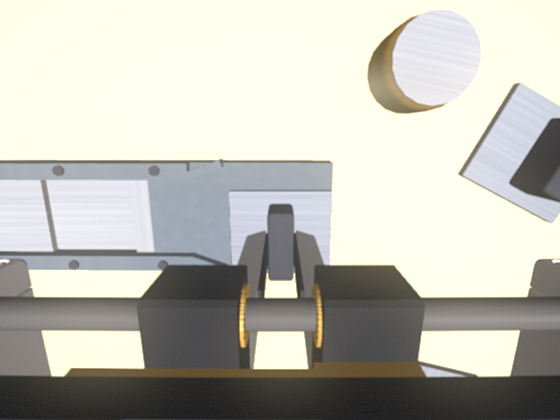

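The plate is held square, with its far edge along row 190 (columns 230–330). I'll check its offset in the tool frame and recheck the bed's middle line from this view.

Run:
```python
from h import *
o=get_obs(); c=read_camera("wrist"); g=cv2.cvtColor(c["color"],cv2.COLOR_BGR2GRAY).astype(float)
T=lambda P:(P-o["eef_pos"])@o["eef_rot"]*1000
# far plate edge: max gradient rows 180..200
for u in (240,265,300,322):
    v=180+np.argmax(np.abs(np.diff(g[180:202,u-2:u+3].mean(1)))); print(u,v,T(plane(c,[(u,v+.5)],o["eef_pos"][2]-.030+.006,o))[0].round(1))
ref=[]
for x,y in [(58,170),(153,170),(74,265),(163,265)]:
    w=g[y-5:y+6,x-5:x+6]; w=np.clip(np.median(w)-8-w,0,None)
    yy,xx=np.mgrid[y-5:y+6,x-5:x+6]; ref.append((np.sum(w*xx)/w.sum(),np.sum(w*yy)/w.sum()))
print(np.round(ref,1)); print("screws tool",T(plane(c,ref,.031,o)).round(1))
```

```text
240 191 [ 29.4 -28.5  24. ]
265 191 [ 29.5 -11.8  24. ]
300 191 [29.5 11.6 24. ]
322 191 [29.5 26.3 24. ]
[[ 61.1 169.4]
 [  nan   nan]
 [ 75.9 262.7]
 [166.5 268.2]]
screws tool [[  40.  -172.1   59.5]
 [   nan    nan    nan]
 [ -38.1 -172.7   59.5]
 [ -42.7  -96.8   59.5]]<stdin>:10: RuntimeWarning: invalid value encountered in scalar divide
```

Emit:
{"name": "carry_out", "arguments": {
  "slide": [
    [0.001,0,0.012],
    [0,0,0.012],
    [0,0,0.008],
    [0,0,0.003],
    [0,0,0],
    [0,0,0.001],
    [0,0,0]
  ],
  "turn": [0,0,0,0,0,0,0],
  "fingers": [0.01,0.01,0.01,0.01,0.01,0.01,0.01]
}}

```text
t: 8.28
eef_pos: [0.5956, -0.0988, 0.0542]
eef_rot: [[0.983, 0.183, 0.001], [0.183, -0.983, -0.0], [0.001, 0.0, -1.0]]
wrist_force: [0.1, 0.1, -3.2]
width: 0.0151
grip_force: 25.0
```

Emit:
{"name": "carry_out", "arguments": {
  "slide": [
    [0,0,0.001],
    [0,0,0]
  ],
  "turn": [0,0],
  "fingers": [0.01,0.01]
}}

```text
t: 8.52
eef_pos: [0.5953, -0.0987, 0.0529]
eef_rot: [[0.983, 0.183, -0.0], [0.183, -0.983, 0.0], [-0.0, -0.0, -1.0]]
wrist_force: [-0.1, -0.0, -3.2]
width: 0.0152
grip_force: 25.0
```

Emit:
{"name": "carry_out", "arguments": {
  "slide": [
    [0,0,0.0005],
    [0,0,0]
  ],
  "turn": [0,0],
  "fingers": [0.01,0.01]
}}

```text
t: 8.78
eef_pos: [0.5954, -0.0987, 0.0525]
eef_rot: [[0.983, 0.183, 0.0], [0.183, -0.983, -0.0], [0.0, 0.0, -1.0]]
wrist_force: [-0.6, 0.3, -1.0]
width: 0.0154
grip_force: 25.0
```

The plate is touching down. I'll open the fingers slightly so it lies free, then raise the tool 4 mm so the fingers push the bar loosely and the plate can drop.

Emit:
{"name": "carry_out", "arguments": {
  "slide": [
    [0,0,0],
    [0,0,0],
    [0,0,0],
    [0,0,-0.002],
    [0,0,-0.002],
    [0,0,0]
  ],
  "turn": [0,0,0,0,0,0],
  "fingers": [0.022,0.022,0.022,0.022,0.022,0.022]
}}

```text
t: 9.52
eef_pos: [0.5956, -0.0988, 0.0567]
eef_rot: [[0.983, 0.183, 0.001], [0.183, -0.983, -0.0], [0.001, 0.0, -1.0]]
wrist_force: [0.4, 0.1, -0.7]
width: 0.0217
grip_force: 0.0
```

Emit:
{"name": "carry_out", "arguments": {
  "slide": [
    [0,-0.005,0],
    [0,-0.006,0],
    [0,-0.006,0],
    [0,-0.006,0],
    [0,-0.006,0],
    [0,-0.006,0],
    [0,0,0]
  ],
  "turn": [0,0,0,0,0,0,0],
  "fingers": [0.022,0.022,0.022,0.022,0.022,0.022,0.022]
}}

```text
t: 10.4
eef_pos: [0.5887, -0.0638, 0.0563]
eef_rot: [[0.983, 0.184, -0.0], [0.184, -0.983, 0.0], [-0.0, -0.0, -1.0]]
wrist_force: [0.9, -0.7, -0.0]
width: 0.0216
grip_force: 0.0
```

Run:
```python
from h import *
o=get_obs(); c=read_camera("wrist"); im=c["color"]
R=o["eef_rot"];print(o["t"],o["eef_pos"],np.degrees(np.arctan2(R[1,0],R[0,0])),o["wrist_force"],o["width"])
p=o["eef_pos"][:2]-[.571,.0285];d=np.array([-.1822,.9833]);print("bed xy",p@d,p@[-d[1],d[0]])
cv2.imwrite("pics/w5.png",np.clip(im*1.5,0,255).astype(np.uint8))
```

```text
10.4 [ 0.58874732 -0.06380915  0.05631176] 10.590024915966431 [ 0.86153438 -0.69776181 -0.03236832] 0.021614507404494884
bed xy -0.09400115222818602 -0.0006322095300198873
```

View pics/w5.png

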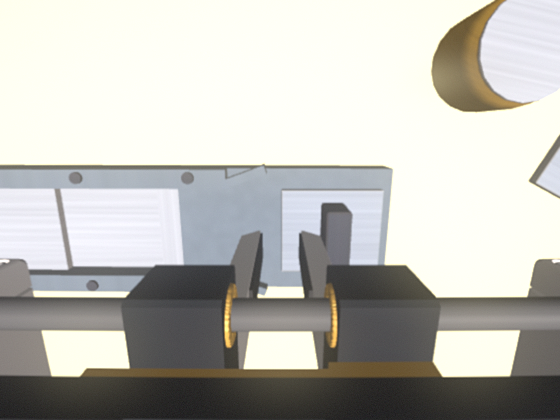

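The wrist view shows the plate at columns 282–382, so it is still at bed x≈−129. The bar at columns 320–350 is now outside the fingers, which is unexpected. I'll check from the side.

Run:
```python
from h import *
c=read_camera("scene"); im=c["color"]; o=get_obs()
u,v=proj(c,[o["eef_pos"]])[0]; print(u,v)
u,v=int(u),int(v)
cr=im[v-45:v+45,u-55:u+65]
cv2.imwrite("pics/s6.png",np.clip(cv2.resize(cr,(800,600),interpolation=cv2.INTER_CUBIC).astype(float)*1.8,0,255).astype(np.uint8))
```

```text
221.203036496319 196.22524371418174
```

View pics/s6.png

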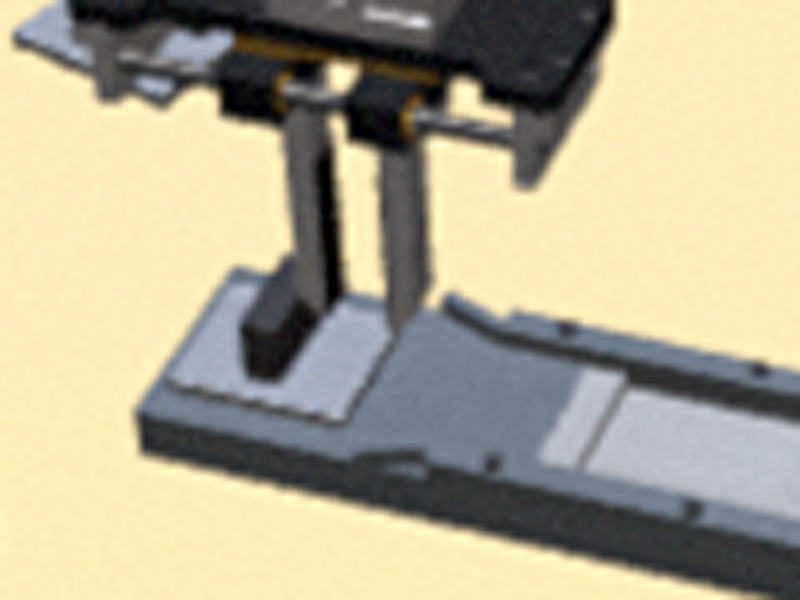

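The plate lies flat and square at the loading end, but its bar is behind the rear finger, so loose pushing did not take it along. I'll raise over the bar, go back, regrip lightly and slide it held.

Emit:
{"name": "carry_out", "arguments": {
  "slide": [
    [0,-0.003,0],
    [0,0,-0.015],
    [0,0,-0.02],
    [0,0,0],
    [0,0.013,0],
    [0,0.013,0],
    [0,0.0125,0],
    [0,0,0],
    [0,0,0]
  ],
  "turn": [0,0,0,0,0,0,0,0,0],
  "fingers": [0.022,0.022,0.022,0.05,0.05,0.05,0.05,0.05,0.05]
}}

```text
t: 11.62
eef_pos: [0.5952, -0.0993, 0.091]
eef_rot: [[0.983, 0.183, -0.001], [0.183, -0.983, 0.0], [-0.001, -0.001, -1.0]]
wrist_force: [0.0, -0.9, -0.2]
width: 0.0497
grip_force: 0.0
```

Run:
```python
from h import *
o=get_obs(); c=read_camera("wrist"); im=c["color"]; g=im.max(2)
T=lambda P:(P-o["eef_pos"])@o["eef_rot"]*1000
print(o["t"],o["eef_pos"],o["wrist_force"],o["width"])
p=o["eef_pos"][:2]-[.571,.0285];d=np.array([-.1822,.9833]);print("bed xy",p@d,p@[-d[1],d[0]])
# bright plate: threshold, largest blob near predicted centre; its edges
e=proj(c,[o["eef_pos"]*[1,1,0]+[0,0,.0285]],o)[0]; print("pred",e)
m=(g>95).astype(np.uint8); m=cv2.morphologyEx(m,cv2.MORPH_OPEN,np.ones((3,3)))
for k in cv2.findContours(m*255,cv2.RETR_EXTERNAL,cv2.CHAIN_APPROX_NONE)[0]:
    if 800<cv2.contourArea(k)<20000:
        P=T(plane(c,k.reshape(-1,2),.0285,o))[:,:2]; r=cv2.minAreaRect(P.astype(np.float32)); print("blob",k.reshape(-1,2).mean(0).round(),P.min(0).round(1),P.max(0).round(1),np.round(r[1],1),round(r[2],1))
m=(g<60).astype(np.uint8)
for k in cv2.findContours(m*255,cv2.RETR_EXTERNAL,cv2.CHAIN_APPROX_NONE)[0]:
    if 300<cv2.contourArea(k)<6000:
        P=T(plane(c,k.reshape(-1,2),.0565,o))[:,:2]; print("dark",k.reshape(-1,2).mean(0).round(),P.min(0).round(1),P.max(0).round(1))
```

```text
11.625 [ 0.59518116 -0.09932705  0.09101846] [ 0.04227729 -0.92272341 -0.24884603] 0.04970887394112952
bed xy -0.13009814897451624 -0.00048724650016191903
pred [282.30202544 218.16270781]
blob [ 55. 353.] [-155.1 -218.6] [-105.1 -199.7] [18.8 49.8] 89.7
blob [284. 335.] [-145.5  -87.8] [-86.5  95. ] [182.8  58.7] 89.9
blob [ 96. 266.] [ -72.2 -241.2] [-33.5 -69.1] [172.2  38.5] 89.7
dark [344. 279.] [-59.   29.2] [-3.9 79.9]
dark [218. 282.] [-60.2 -82.7] [ -4.  -32.1]
dark [542. 164.] [ 21.7 159.7] [ 77.5 196.2]
```

Run:
```python
from h import *
o=get_obs(); c=read_camera("wrist"); im=c["color"].astype(int)
T=lambda P:(P-o["eef_pos"])@o["eef_rot"]*1000
print(o["t"],o["eef_pos"])
for r in (198,205,215): print(r,[(u,im[r,u].max(),im[r,u,0]-im[r,u,2]) for u in range(200,370,5)])
print("col",[(v,im[v,250].max()) for v in range(150,260,4)])
for u,r in((230,198),(330,198)): print(T(plane(c,[(u,r)],.0285,o)))
```

```text
11.675 [ 0.59518832 -0.09906631  0.09109744]
198 [(200, np.int64(120), np.int64(14)), (205, np.int64(120), np.int64(13)), (210, np.int64(121), np.int64(14)), (215, np.int64(120), np.int64(13)), (220, np.int64(121), np.int64(15)), (225, np.int64(122), np.int64(13)), (230, np.int64(121), np.int64(14)), (235, np.int64(121), np.int64(13)), (240, np.int64(155), np.int64(13)), (245, np.int64(156), np.int64(13)), (250, np.int64(156), np.int64(14)), (255, np.int64(156), np.int64(13)), (260, np.int64(157), np.int64(14)), (265, np.int64(158), np.int64(13)), (270, np.int64(79), np.int64(2)), (275, np.int64(63), np.int64(-2)), (280, np.int64(62), np.int64(-1)), (285, np.int64(63), np.int64(-3)), (290, np.int64(88), np.int64(3)), (295, np.int64(157), np.int64(12)), (300, np.int64(157), np.int64(12)), (305, np.int64(157), np.int64(11)), (310, np.int64(157), np.int64(12)), (315, np.int64(156), np.int64(12)), (320, np.int64(157), np.int64(10)), (325, np.int64(120), np.int64(9)), (330, np.int64(124), np.int64(9)), (335, np.int64(210), np.int64(-48)), (340, np.int64(209), np.int64(-47)), (345, np.int6
[... 2625 characters left out ...]
l [(150, np.int64(210)), (154, np.int64(210)), (158, np.int64(211)), (162, np.int64(76)), (166, np.int64(123)), (170, np.int64(121)), (174, np.int64(125)), (178, np.int64(125)), (182, np.int64(131)), (186, np.int64(152)), (190, np.int64(157)), (194, np.int64(156)), (198, np.int64(156)), (202, np.int64(152)), (206, np.int64(153)), (210, np.int64(154)), (214, np.int64(153)), (218, np.int64(156)), (222, np.int64(153)), (226, np.int64(154)), (230, np.int64(150)), (234, np.int64(151)), (238, np.int64(153)), (242, np.int64(154)), (246, np.int64(153)), (250, np.int64(155)), (254, np.int64(123)), (258, np.int64(125))]
[[ 16.68629359 -41.8013593   62.61040307]]
[[16.79203657 38.08958152 62.57182024]]
```

The plate is centred under the tool again: columns 238–323 with the bar at 269–292. Lower and regrip lightly.

Emit:
{"name": "carry_out", "arguments": {
  "slide": [
    [0,0,0.015],
    [0,0,0.015],
    [0,0,0.0085],
    [0,0,0],
    [0,0,0],
    [0,0,0],
    [0,0,0],
    [0,0,0],
    [0,0,0],
    [0,0,0]
  ],
  "turn": [0,0,0,0,0,0,0,0,0,0],
  "fingers": [0.05,0.05,0.05,0.05,0.01,0.01,0.01,0.01,0.01,0.01],
  "force": 8
}}

```text
t: 12.98
eef_pos: [0.5956, -0.0992, 0.0532]
eef_rot: [[0.983, 0.183, 0.0], [0.183, -0.983, 0.0], [0.0, 0.0, -1.0]]
wrist_force: [-0.4, 0.3, 2.4]
width: 0.0158
grip_force: 8.0
```

Emit:
{"name": "carry_out", "arguments": {
  "slide": [
    [0,-0.003,0],
    [0,-0.004,0],
    [0,-0.004,0],
    [0,-0.004,0],
    [0,0,0]
  ],
  "turn": [0,0,0,0,0],
  "fingers": [0.01,0.01,0.01,0.01,0.01]
}}

```text
t: 13.6
eef_pos: [0.5929, -0.0841, 0.0532]
eef_rot: [[0.983, 0.183, 0.001], [0.183, -0.983, 0.0], [0.001, -0.0, -1.0]]
wrist_force: [1.5, -1.5, 3.6]
width: 0.0156
grip_force: 8.0
```

Gripped and dragging with small forces (about 1.5 N). On into the flare.

Emit:
{"name": "carry_out", "arguments": {
  "slide": [
    [0,-0.004,0],
    [0,-0.004,0],
    [0,-0.004,0],
    [0,-0.004,0],
    [0,-0.004,0],
    [0,-0.004,0],
    [0,0,0]
  ],
  "turn": [0,0,0,0,0,0,0],
  "fingers": [0.01,0.01,0.01,0.01,0.01,0.01,0.01]
}}

```text
t: 14.48
eef_pos: [0.5885, -0.0604, 0.0532]
eef_rot: [[0.983, 0.183, 0.001], [0.183, -0.983, 0.0], [0.001, -0.0, -1.0]]
wrist_force: [0.6, -3.4, 6.6]
width: 0.0158
grip_force: 8.0
```

```bash
cat > chk.py <<'E'
from h import *
o=get_obs(); c=read_camera("wrist"); im=c["color"].astype(int)
T=lambda P:(P-o["eef_pos"])@o["eef_rot"]*1000
print(o["t"],o["eef_pos"].round(4),o["wrist_force"].round(1),o["moment"].round(2),o["width"])
p=o["eef_pos"][:2]-[.571,.0285];d=np.array([-.1822,.9833]);print("bed x mm",p@d*1000)
g=im.max(2).astype(float)
v0=int(proj(c,[o["eef_pos"]*[1,1,0]+[0,0,.0285]+o["eef_rot"]@np.array([.026,0,0])],o)[0,1])
print("row",v0,[int(x) for x in g[v0-1:v0+2,180:380:4].mean(0)])
zt=o["eef_pos"][2]-.0305+.006
for u in(220,250,310,340):
    r=g[v0-25:v0,u-2:u+3].mean(1); v=v0-25+np.arange(24)[np.argsort(-abs(np.diff(r)))[:3]]; print(u,np.sort(v),T(plane(c,[(u,x+.5) for x in np.sort(v)],zt,o))[:,0].round(1))
E
python3 chk.py
```

```text
14.475 [ 0.5885 -0.0604  0.0532] [ 0.6 -3.4  6.6] [-0.61 -0.1   0.01] 0.01583231354631836
bed x mm -90.59944617052732
row 196 [162, 125, 126, 125, 125, 123, 122, 122, 123, 123, 123, 122, 122, 154, 155, 154, 154, 155, 154, 154, 154, 154, 154, 154, 154, 154, 153, 154, 154, 153, 153, 153, 153, 153, 153, 152, 152, 152, 139, 124, 124, 123, 125, 125, 123, 124, 124, 124, 123, 123]
220 [171 172 174] [42.8 42.1 40.8]
250 [189 190 191] [30.7 30.  29.4]
310 [189 190 191] [30.8 30.1 29.4]
340 [171 179 183] [42.9 37.5 34.8]
```

The plate is moving with the gripper and is centred. The vertical force is creeping up to 6.6 N, so I'll ease up 0.5 mm and continue.

Emit:
{"name": "carry_out", "arguments": {
  "slide": [
    [0,0,-0.0005],
    [0,-0.004,0],
    [0,-0.004,0],
    [0,-0.004,0],
    [0,-0.004,0],
    [0,0,0]
  ],
  "turn": [0,0,0,0,0,0],
  "fingers": [0.01,0.01,0.01,0.01,0.01,0.01]
}}

```text
t: 15.28
eef_pos: [0.5849, -0.0443, 0.0532]
eef_rot: [[0.983, 0.183, -0.001], [0.183, -0.983, 0.001], [-0.001, -0.001, -1.0]]
wrist_force: [0.7, -1.9, 3.8]
width: 0.016
grip_force: 8.0
```

Emit:
{"name": "carry_out", "arguments": {
  "slide": [
    [0,-0.004,0],
    [0,-0.004,0],
    [0,-0.004,0],
    [0,-0.004,0],
    [0,-0.004,0],
    [0,0,0]
  ],
  "turn": [0,0,0,0,0,0],
  "fingers": [0.01,0.01,0.01,0.01,0.01,0.01]
}}

```text
t: 16.02
eef_pos: [0.5813, -0.0246, 0.0532]
eef_rot: [[0.983, 0.183, -0.001], [0.183, -0.983, 0.001], [-0.0, -0.001, -1.0]]
wrist_force: [-0.2, -1.2, 3.2]
width: 0.0157
grip_force: 8.0
```

Emit:
{"name": "carry_out", "arguments": {
  "slide": [
    [0,-0.004,0],
    [0,-0.004,0],
    [0,-0.004,0],
    [0,-0.004,0],
    [0,-0.004,0],
    [0,-0.004,0],
    [0,0,0]
  ],
  "turn": [0,0,0,0,0,0,0],
  "fingers": [0.01,0.01,0.01,0.01,0.01,0.01,0.01]
}}

```text
t: 16.9
eef_pos: [0.577, -0.0012, 0.0532]
eef_rot: [[0.983, 0.183, -0.0], [0.183, -0.983, 0.001], [-0.0, -0.001, -1.0]]
wrist_force: [0.7, -1.3, 1.6]
width: 0.0154
grip_force: 8.0
```

```bash
python3 chk.py
```

```text
16.9 [ 0.577  -0.0012  0.0532] [ 0.7 -1.3  1.6] [-0.11 -0.01 -0.02] 0.015404436636866801
bed x mm -30.264963209628075
row 196 [169, 169, 169, 168, 168, 169, 169, 169, 169, 168, 168, 167, 162, 159, 160, 160, 160, 159, 160, 159, 160, 159, 160, 159, 158, 159, 159, 159, 159, 158, 157, 158, 158, 157, 157, 157, 157, 157, 143, 127, 128, 127, 127, 126, 126, 127, 127, 127, 126, 127]
220 [188 189 190] [31.4 30.7 30. ]
250 [189 190 191] [30.7 30.  29.4]
310 [189 190 191] [30.8 30.1 29.4]
340 [172 173 174] [42.2 41.5 40.9]
```

Emit:
{"name": "carry_out", "arguments": {
  "slide": [
    [0,-0.004,0],
    [0,-0.004,0],
    [0,-0.004,0],
    [0,-0.004,0],
    [0,-0.004,0],
    [0,-0.004,0],
    [0,-0.004,0],
    [0,0,0]
  ],
  "turn": [0,0,0,0,0,0,0,0],
  "fingers": [0.01,0.01,0.01,0.01,0.01,0.01,0.01,0.01]
}}

```text
t: 17.95
eef_pos: [0.5715, 0.0265, 0.053]
eef_rot: [[0.983, 0.183, -0.001], [0.183, -0.983, 0.001], [-0.001, -0.001, -1.0]]
wrist_force: [-0.6, 1.5, -2.0]
width: 0.0158
grip_force: 8.0
```

Emit:
{"name": "carry_out", "arguments": {
  "slide": [
    [0,-0.003,0],
    [0,-0.003,0],
    [0,-0.003,0],
    [0,-0.003,0],
    [0,0,0]
  ],
  "turn": [0,0,0,0,0],
  "fingers": [0.01,0.01,0.01,0.01,0.01]
}}

```text
t: 18.58
eef_pos: [0.5698, 0.0377, 0.0532]
eef_rot: [[0.983, 0.183, -0.0], [0.183, -0.983, 0.0], [-0.0, -0.0, -1.0]]
wrist_force: [0.3, 0.1, -2.3]
width: 0.0162
grip_force: 8.0
```

```bash
cat >> chk.py <<'E'
for v in (196,205,215,225):
    r=cv2.GaussianBlur(g,(3,3),0)[v-1:v+2].mean(0)
    dark=[u for u in range(60,232) if r[u]<min(r[u-5],r[u+5])-8 and r[u]==r[u-5:u+6].min()]
    print(v,"dark lines",[(u,T(plane(c,[(u,v)],.022,o))[0,1].round(1)) for u in dark])
    q=np.abs(np.diff(r)); print("  front/rear edges",[(u,int(q[u]),T(plane(c,[(u+.5,v)],zt,o))[0,1].round(1)) for u in range(200,360) if q[u]>8 and q[u]==q[u-3:u+4].max()])
E
python3 chk.py
```

```text
18.575 [0.5698 0.0377 0.0532] [ 0.3  0.1 -2.3] [0.01 0.02 0.02] 0.016201870318860303
bed x mm 9.27309343997
row 196 [169, 169, 170, 169, 170, 115, 169, 168, 168, 168, 168, 168, 164, 161, 160, 160, 159, 159, 160, 159, 160, 160, 159, 160, 160, 159, 160, 159, 160, 158, 158, 158, 159, 158, 157, 158, 157, 157, 152, 128, 129, 127, 126, 126, 127, 126, 126, 125, 126, 126]
220 [188 189 190] [31.4 30.7 30. ]
250 [189 191 192] [30.7 29.4 28.7]
310 [189 190 191] [30.8 30.1 29.4]
340 [172 173 183] [42.2 41.5 34.9]
196 dark lines [(199, np.float64(-58.1))]
  front/rear edges [(200, 25, np.float64(-55.2)), (332, 12, np.float64(33.5))]
205 dark lines [(200, np.float64(-57.8))]
  front/rear edges [(201, 25, np.float64(-54.9)), (269, 29, np.float64(-8.9)), (291, 24, np.float64(6.0)), (331, 12, np.float64(33.1))]
215 dark lines [(201, np.float64(-57.5))]
  front/rear edges [(201, 25, np.float64(-55.4)), (267, 33, np.float64(-10.3)), (293, 31, np.float64(7.4)), (331, 13, np.float64(33.4))]
225 dark lines [(201, np.float64(-57.9))]
  front/rear edges [(202, 28, np.float64(-55.1)), (229, 9, np.float64(-36.5)), (267, 30, np.float64(-10.4)), (293, 28, np.float64(7.5)), (331, 12, np.float64(33.6))]
```

Carrying about 2.3 N means the plate is bridging the pocket. The far wall's top edge is about 58 mm ahead and the plate's front about 36.5 mm, so roughly 20 mm remain. I'll go 17 mm, then look again.

Emit:
{"name": "carry_out", "arguments": {
  "slide": [
    [0,-0.004,0],
    [0,-0.004,0],
    [0,-0.003,0],
    [0,-0.003,0],
    [0,-0.003,0],
    [0,0,0]
  ],
  "turn": [0,0,0,0,0,0],
  "fingers": [0.01,0.01,0.01,0.01,0.01,0.01]
}}

```text
t: 19.38
eef_pos: [0.5667, 0.0544, 0.0533]
eef_rot: [[0.983, 0.183, -0.0], [0.183, -0.983, -0.0], [-0.0, -0.0, -1.0]]
wrist_force: [-0.1, 0.3, -3.1]
width: 0.0155
grip_force: 8.0
```

```bash
python3 chk.py | grep -v row
python3 - <<'E'
from h import *
c=read_camera("wrist"); g=c["color"].max(2)
for v in(205,220,230): print(v,list(map(int,g[v,205:240])),list(map(int,g[v,322:350])))
E
```

```text
19.375 [0.5667 0.0544 0.0533] [-0.1  0.3 -3.1] [ 0.05 -0.01  0.02] 0.015464038219612952
bed x mm 26.20524307593363
220 [188 189 190] [31.4 30.7 30. ]
250 [172 189 191] [42.1 30.7 29.4]
310 [189 190 191] [30.8 30.1 29.4]
340 [188 189 190] [31.5 30.8 30.1]
196 dark lines [(223, np.float64(-41.4))]
  front/rear edges [(224, 20, np.float64(-39.1)), (349, 14, np.float64(44.9))]
205 dark lines [(224, np.float64(-41.0))]
  front/rear edges [(222, 20, np.float64(-40.7)), (269, 29, np.float64(-8.9)), (291, 24, np.float64(6.0)), (348, 14, np.float64(44.6))]
215 dark lines [(224, np.float64(-41.3))]
  front/rear edges [(225, 21, np.float64(-39.0)), (267, 32, np.float64(-10.3)), (293, 31, np.float64(7.4)), (347, 12, np.float64(44.3))]
225 dark lines [(224, np.float64(-41.6))]
  front/rear edges [(225, 22, np.float64(-39.2)), (267, 30, np.float64(-10.4)), (293, 28, np.float64(7.5)), (347, 15, np.float64(44.6))]
205 [172, 171, 172, 172, 171, 172, 172, 172, 171, 171, 171, 170, 171, 172, 171, 172, 170, 161, 125, 124, 164, 174, 172, 171, 169, 161, 161, 161, 161, 161, 161, 162, 161, 162, 160] [160, 159, 161, 160, 159, 159, 159, 159, 160, 159, 161, 165, 167, 166, 165, 166, 166, 168, 168, 170, 171, 170, 168, 168, 167, 164, 156, 134]
220 [172, 171, 171, 170, 171, 171, 171, 170, 170, 171, 171, 170, 171, 170, 170, 171, 171, 172, 155, 118, 137, 166, 172, 171, 165, 155, 156, 158, 158, 158, 158, 160, 158, 159, 159] [158, 158, 157, 157, 158, 157, 157, 159, 157, 159, 165, 167, 166, 166, 166, 166, 166, 168, 168, 171, 170, 170, 167, 167, 164, 152, 129, 126]
230 [171, 170, 169, 170, 171, 169, 171, 170, 169, 170, 170, 170, 171, 170, 170, 170, 170, 171, 160, 127, 122, 163, 173, 171, 170, 167, 158, 157, 157, 158, 158, 158, 158, 157, 158] [158, 159, 159, 159, 159, 159, 159, 159, 158, 159, 165, 166, 165, 164, 166, 166, 167, 166, 170, 171, 171, 169, 169, 165, 155, 136, 127, 128]
```

The plate's edges are at columns 229.5 and 332.2 and the far wall's top edge at 222.8, so the gap is about 6.5 mm and the play is 3 mm. I'll advance 4.5 mm, then lower gently with the light grip, feeling for contact.

Emit:
{"name": "carry_out", "arguments": {
  "slide": [
    [0,-0.0025,0],
    [0,-0.002,0],
    [0,0,0],
    [0,0,0.001],
    [0,0,0.0005],
    [0,0,0]
  ],
  "turn": [0,0,0,0,0,0],
  "fingers": [0.01,0.01,0.01,0.01,0.01,0.01]
}}

```text
t: 20.23
eef_pos: [0.5659, 0.0585, 0.0517]
eef_rot: [[0.983, 0.183, -0.0], [0.183, -0.983, 0.0], [-0.0, -0.0, -1.0]]
wrist_force: [-0.2, 0.9, -3.5]
width: 0.0157
grip_force: 8.0
```

The underside is about 1 mm below the lane and the plate still hangs free, so it is entering the pocket. Keep lowering.

Emit:
{"name": "carry_out", "arguments": {
  "slide": [
    [0,0,0.001],
    [0,0,0.001],
    [0,0,0]
  ],
  "turn": [0,0,0],
  "fingers": [0.01,0.01,0.01]
}}

```text
t: 20.6
eef_pos: [0.5659, 0.0585, 0.0497]
eef_rot: [[0.983, 0.183, -0.0], [0.183, -0.983, 0.0], [-0.0, -0.0, -1.0]]
wrist_force: [-0.0, 0.3, -2.0]
width: 0.0155
grip_force: 8.0
```

Emit:
{"name": "carry_out", "arguments": {
  "slide": [
    [0,0,0.001],
    [0,0,0.001],
    [0,0,0.0005],
    [0,0,0]
  ],
  "turn": [0,0,0,0],
  "fingers": [0.01,0.01,0.01,0.01]
}}

```text
t: 21.1
eef_pos: [0.566, 0.0585, 0.0473]
eef_rot: [[0.983, 0.183, -0.0], [0.183, -0.983, 0.0], [-0.0, -0.0, -1.0]]
wrist_force: [0.0, 0.4, -4.5]
width: 0.0159
grip_force: 8.0
```

Nearly on the floor and still hanging free. Another 0.5 mm, then open and rise.

Emit:
{"name": "carry_out", "arguments": {
  "slide": [
    [0,0,0.0005],
    [0,0,0],
    [0,0,0],
    [0,0,0],
    [0,0,0],
    [0,0,0]
  ],
  "turn": [0,0,0,0,0,0],
  "fingers": [0.01,0.01,0.024,0.024,0.024,0.024]
}}

```text
t: 21.85
eef_pos: [0.5662, 0.0585, 0.047]
eef_rot: [[0.983, 0.183, 0.0], [0.183, -0.983, -0.0], [0.0, 0.0, -1.0]]
wrist_force: [0.5, 0.6, -0.6]
width: 0.0242
grip_force: 0.0
```

Emit:
{"name": "carry_out", "arguments": {
  "slide": [
    [0,0,0],
    [0,0,-0.01],
    [0,0,-0.02],
    [0,0,-0.02],
    [0,0,-0.03],
    [0,0,-0.03],
    [0,0,0],
    [0,0,0]
  ],
  "turn": [0,0,0,0,0,0,0,0],
  "fingers": [0.024,0.024,0.024,0.04,0.04,0.04,0.04,0.04]
}}

```text
t: 22.85
eef_pos: [0.5654, 0.0586, 0.1561]
eef_rot: [[0.983, 0.183, -0.001], [0.183, -0.983, 0.0], [-0.001, -0.0, -1.0]]
wrist_force: [0.9, -0.1, 0.6]
width: 0.0403
grip_force: 0.0
```

Run:
```python
from h import *
o=get_obs(); c=read_camera("wrist"); im=c["color"]
print(o["t"],o["eef_pos"],o["wrist_force"])
u,v=proj(c,[[.566,.0585,.022]],o)[0].astype(int); print(u,v)
y0=max(v-60,0);cr=im[y0:v+60,u-80:u+80]
cv2.imwrite("pics/w7.png",np.clip(cv2.resize(cr,None,fx=5,fy=5,interpolation=cv2.INTER_CUBIC).astype(float)*1.3,0,255).astype(np.uint8))
```

```text
22.85 [0.56537157 0.05856133 0.15609011] [ 0.94249189 -0.13418357  0.55065995]
282 198
```

View pics/w7.png

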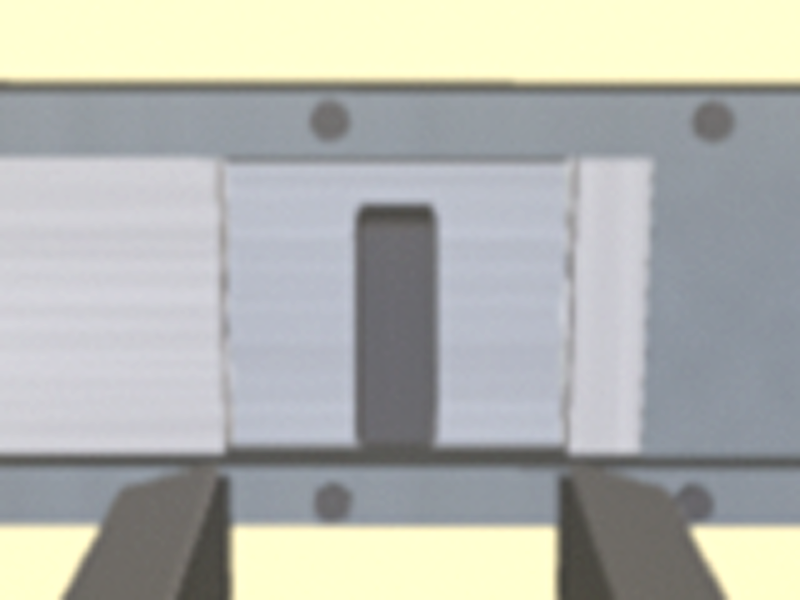

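The plate, at columns 228–566 of the crop, lies level in the pocket with thin even gaps at both end walls (225 and 570) and between the rails. The fingers are clear, so I'll hand it in.

```bash
python3 -c "
from rig import job_done
print(job_done())"
```

```text
the job is handed in; nothing more can be done
None
```

The job is handed in at about 23 s: the die plate lies flush and released in the pocket by the last wrist view, after one regrip on the loading end when loose pushing failed to move it, and lowered in under a light grip rather than dropped; the judge's verdict was not shown.

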